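Index the specimen carrier and hold its clamp bolt still

TASK

Push the specimen carrier along its rail until it clicks into the station detent. Then reach down into the narrow gap behind the carrier's upright bracket, pinch the hidden hex bolt head between the fingers and stop it turning while the small motor keeps driving the nut on the other side. Finish while still holding the head still, with the carrier in its station and everything else on the bench left where it was.

Things in the scene. Friction and masses are not known exactly. Their poses are not given: they have to be found in the camera images.
- rail: Aluminium slide rail fixed on the bench; carrier runs on top of it, rail top 25 mm high. Origin: on the bench, exactly below the bolt axis when the carrier is in its station. Its y axis runs along the rail (robot's left), x away from the robot; yaw varies by 0.2 rad. Base spans x -70 to 100, y -170 to 290 mm. Dark end stop, 42 mm high, at the -y end.
- station_pin (a point): Top of the upright steel pin (8 mm thick, 48 mm high) on the rail's far edge that marks the station, at rail x 88, y 0 mm. The small pointer on the carrier's far edge stands level with it when the carrier is in the station.
- carrier (a joint): Carrier's position along the rail's +y in m: 0 in the station detent; starts at 0.09 to 0.16, to be pushed towards -y; travel ends at -0.05. Friction 1.5 N plus 12 N per m/s. A sprung ball resists with up to 14 N from 13 mm short of the station; nearer than 4 mm it snaps in and centres itself. Carrier plate: x -130 to 70, y -100 to 100 mm from the bolt, top 43 mm above the bench.
- push_face (a point): Centre of the outer (+y) face of the carrier's steel end block, 72 mm above the bench, 100 mm along the rail's y from the bolt axis: push here towards the rail's -y. The block is 60 mm wide along x, 12 mm thick, and stands from 43 to 95 mm above the bench. Rides with the carrier.
- bracket_top (a point): Middle of the top edge of the upright beige sheet-metal bracket on the carrier, 112 mm above the bench. Plate 8 mm thick (x), 70 mm wide (y). Its back face is 21 mm before the bolt origin. Behind it (+x) is the gap, 42 mm wide up to the specimen holder, open at both ends in y (to the end block, 88 mm away) and down to the carrier plate at 43 mm.
- holder_top (a point): Top of the black specimen disc (30 mm across) on the dark specimen holder that closes the gap on the far side, 73 mm above the bench, 43 mm beyond the bolt origin. Holder block: 44 mm in x, 60 mm in y, its top 67 mm above the bench.
- motor_end (a point): Robot-side end, on the axis, of the black motor on the carrier before the bracket: a cylinder 42 mm thick and 70 mm long along x, top 101 mm above the bench. It drives the nut all the time.
- bolt: The bolt through the bracket: hex head behind it, nut (20 mm across flats) on the robot's side. Origin: on the bolt's axis, 80 mm above the bench, 21 mm behind the bracket's back face. Its x axis is the bolt's axis, level and parallel to the rail's x. It rides with the carrier and turns about x.
- bolt_head (a point): Centre of the steel hex head, 80 mm above the bench, 19 mm behind the bracket. 22 mm across flats, 25 mm across corners, 14 mm thick along x; a sleeve 16 mm thick parts it from the bracket. Grip it from above, fingers closing along the rail's y, pads centred on this point. There is room for fingers 57 mm to either side.
- bolt_turn (a joint): Angle of the bolt about its x axis, rad; at 0 and every sixth of a turn (1.047) two flats stand upright, facing +y and -y. Starts at 0 to 1.04. The motor drags it round at about +0.12 rad/s with 0.12 N m, and never stops driving; a firm grip (30 N or more) on the head, on flats or corners, stops it.
- mount_a: Mounted specimen: black disc 32 mm across, 20 mm high, bright metal disc in its top, standing just beyond the rail. Origin: centre of its underside. Leave alone.
- mount_b: A second mounted specimen, the same size and look, also just beyond the rail. Origin: centre of its underside. Leave alone.
- test_block: Bare steel disc 60 mm across, 12 mm high, lying beyond the rail. Origin: centre of its underside. Leave alone.
- screwdriver: Screwdriver lying on the bench left of the rail. Leave alone.
- spanner: Spanner lying on the bench to the right of the rail. Leave alone.
- oil: Small upright bottle, 44 mm across, 100 mm high, right of the rail. Origin: centre of its underside. Leave alone.
- mug: White mug, 76 mm across, 90 mm high, far left. Origin: centre of its underside. Leave alone.

How it is judged:
By the outcome, as a careful person would: the job done as asked, in the order asked, and still so for the second after the job is handed in, while the arm keeps its last pose, push and grip.
It also fails if it takes over 48 s, if anything falls off the work surface, if the arm or the gripper's body presses on something with over 40 N, if the wrist force passes 120 N, or if a joint passes its speed limit or range.

ROBOT

A 7-joint arm with a two-finger parallel gripper is mounted at the origin on the work surface. World frame = base frame: x ahead of the robot, y to its left, z up, the work surface at z = 0. Lengths are in m, angles in rad, forces in N, time in s.
With the tool pointing down it reaches from about 0.4 to 0.85 m from the base axis. Payload 10.4 kg.
Tool frame: the origin (TCP) lies on the centre line of the jaws, within the pads' length; the fingertips stand 11 mm ahead of it and the grasp point (between the pads) lies 8 mm behind it (tip_reach is the distance from the TCP to the fingertips, in m); z points along the fingers, y is the line along which they close (so a half turn about z gives the same grasp; the last joint's range is limited). The gripper opens to 85 mm and grips with 20 to 120 N. Pads are 22 mm wide; open, the fingers measure 114 mm over their backs; the gripper's body (76 mm by 85 mm) begins 54 mm behind the grasp point. The pads swing forward as they close: fully open they stand 13 mm farther back than shut.
Start: joints at [1.227, 0.332, -0.065, 1.46, 0.022, 1.35, -0.088], TCP at [0.197, -0.593, 0.242] pointing down, gripper open.
Joint ranges: [-2.6, 2.6], [-0.5, 2.12], [-1.47, 1.34], [0.16, 2.42], [-1.27, 4.41], [0.06, 2.06], [-2.6, 2.6]. Speed limits (rad/s): [2.22, 2.22, 2.79, 2.79, 3.14, 3.14, 3.14].

INTERFACE

Orientations are given as a unit quaternion [x, y, z, w].
In Python, from workcell import get_obs, camera, hand_in, tip_reach gives the robot as it stands. The module is installed in compiled form; this text tells all that it offers.
- The arm moves only by the tool move_arm, never from a script. Its argument "plan" is a list of rows, each an object with "delta_pos": the shift along the tool's x, y, z in parts of the range, where 1.0 means 0.75 m, a list of three; "turn": the turn, a rotation vector about the tool's x, y, z in fractions of the full range, 1 being 4 rad, a list of three; "fingers": the closure, from 0 (fully open) to 1 (shut). A call has 1 to 12 rows; each row is the pose to reach, as a shift and turn from the pose commanded when the call began, along the tool's axes at that moment; what a row does not reach only later rows make up. A row lasts 1/8 s, in which the tool goes at most 62.5 mm and 10.7 degrees, less where a joint would pass 70% of its speed; a pose out of reach is approached as far as the arm can. A shift or turn number past 1, either way, is cut back to 1. A call with a gripper value outside its range is refused whole. The fingers move at their own pace and stop on an object; "force" is the grip in N (left out, the last holds). Time passes only in rows, so rows that repeat a pose let the fingers close. It gives the time, the measured TCP pose, the force, the opening and the grip force at its end, in the units of the state.
- get_obs(): the state, without advancing time (a new reading comes with each control period).
- camera(name): name is "side" or "top"; returns a dict with "color" (400x640x3 uint8, red, green, blue), "range_z" (400x640 float32, m along the optical axis (not along the pixel's ray), 0 where there is no reading), "fx", "fy", "cx", "cy" (pixels), "R" (3x3) and "t" (3): a world point X has camera coordinates R X + t. Camera axes: x right, y down, z forward; pixel columns grow to the right and rows downward; lengths in m; the calibration is good to about 2 mm. A picture is of the moment at which its call begins.
- hand_in(): hands the job in; it is judged then, once.
The state is a dict: "clock": time; "joint_pos": joint angles; "joint_velocities": joint speeds; "tau": joint torques, N m; "position": TCP position; "ee_rot": TCP orientation; "ft_force": force on the tool from outside, world axes, zero at the start; "torque": the same for the moment, N m; "grip_width": opening from 0.0 (shut) to 1.0 (fully open); "grasp_force": force on a finger pad.
Only numpy, scipy, OpenCV 4.12 (cv2) and the standard library are available. Lean on these libraries where they do the work, as an engineer would, in place of code of your own. Each camera call takes 0.05 s, during which the arm holds its last target. There are 200 camera calls.

## Working session

There is one attempt and no reset: what is moved stays moved. The work goes in short steps, Python scripts to look and compute and a tool call to move; the robot and the scene stay as the last step left them, time stands still between calls to the robot, and variables do not carry over. Pictures are saved under pics/ and viewed, at most 10 in all, crops included, and the job is handed in when it is done.

Besides the shell and the picture viewer there is one more tool, called after ">>>" in YAML: its name, and indented under it one key for each argument. move_arm: Moves the arm, as the interface text tells. Its arguments: {"type":"object","properties":{"plan":{"type":"array","items":{"type":"object","properties":{"delta_pos":{"type":"array","items":{"type":"number"}},"turn":{"type":"array","items":{"type":"number"}},"fingers":{"type":"number"}}}},"force":{"type":"number"}},"required":["plan"]}

```bash
mkdir -p pics
cat > h.py <<'E'
import numpy as np, cv2
from workcell import get_obs, camera, hand_in, tip_reach
def snap(n,tag):
    c=camera(n); cv2.imwrite(f'pics/{tag}.png',c['color'][:,:,::-1]); np.savez(f'pics/{tag}.npz',**c); return c
def world(c,u,v,z=None):
    u,v=float(u),float(v); r=np.array([(u-c['cx'])/c['fx'],(v-c['cy'])/c['fy'],1.]); R=c['R'];t=c['t']
    if z is None: d=c['range_z'][int(round(v)),int(round(u))]; return R.T@(r*d-t)
    o=-R.T@t; w=R.T@r; return o+w*(z-o[2])/w[2]
def proj(c,X):
    p=c['R']@np.array(X)+c['t']; return p[0]/p[2]*c['fx']+c['cx'],p[1]/p[2]*c['fy']+c['cy']
E
python3 - <<'E'
from h import *
o=get_obs()
for k,v in o.items(): print(k,np.round(v,3))
print(tip_reach)
for n in('top','side'):
    c=snap(n,n+'0'); print(n,c['fx'],c['cx'],c['cy'],-c['R'].T@c['t'],np.round(c['R'],3).tolist())
E
```

```text
clock 0.0
joint_pos [ 1.227  0.333 -0.065  1.461  0.022  1.35  -0.089]
joint_velocities [-0.     0.    -0.     0.    -0.     0.001  0.001]
tau [-0.0000e+00 -6.2543e+01  4.9000e-02 -3.9161e+01  1.6000e-02  1.0000e-02
 -0.0000e+00]
position [ 0.197 -0.593  0.242]
ee_rot [ 0.987  0.16  -0.    -0.001]
ft_force [ 0.458 -0.713  0.098]
torque [-0.024 -0.045 -0.031]
grasp_force 0.0
grip_width 0.999
0.011
top 499.96489528456834 319.7826063843038 196.43243761499448 [0.45620891 0.01656028 1.59348543] [[0.027, -1.0, -0.005], [-0.998, -0.027, -0.06], [0.06, 0.007, -0.998]]
side 401.9286970848057 314.3177737462808 193.5831909417856 [-0.16896881  0.7822063   0.76373739] [[-0.752, -0.659, -0.013], [-0.349, 0.415, -0.84], [0.56, -0.627, -0.542]]
```

View pics/top0.png

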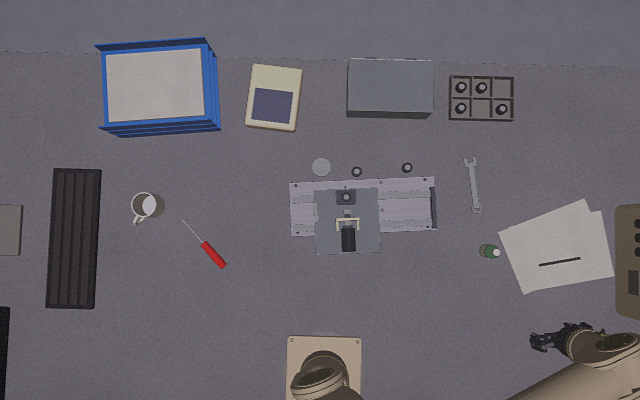

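View pics/side0.png

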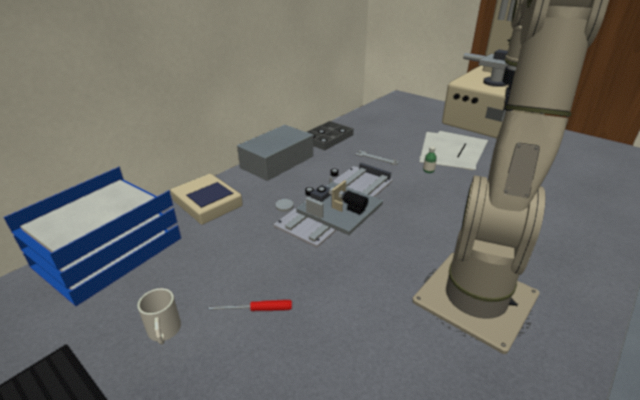

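Run:
```python
import cv2
a=cv2.imread('pics/top0.png')[155:261,285:441]; cv2.imwrite('pics/top0c.png',cv2.resize(a,None,fx=5,fy=5,interpolation=cv2.INTER_CUBIC))
a=cv2.imread('pics/side0.png')[160:250,270:400]; cv2.imwrite('pics/side0c.png',cv2.resize(a,None,fx=6,fy=6,interpolation=cv2.INTER_CUBIC))
```

```text
(no output)
```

View pics/top0c.png

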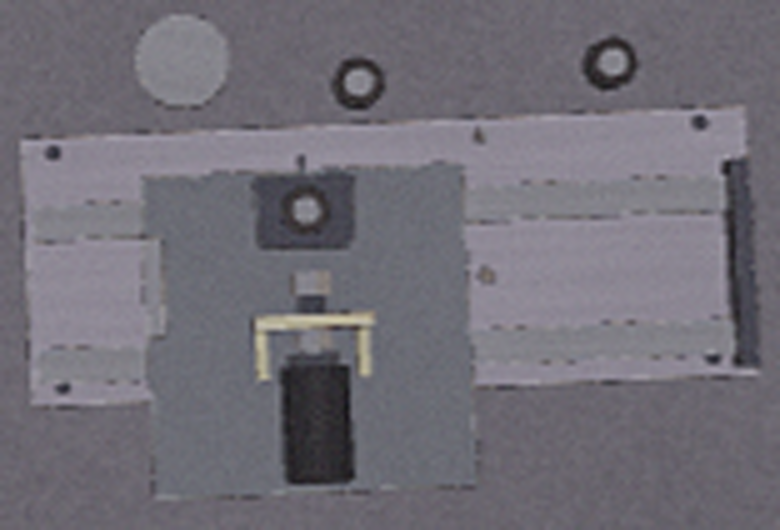

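View pics/side0c.png

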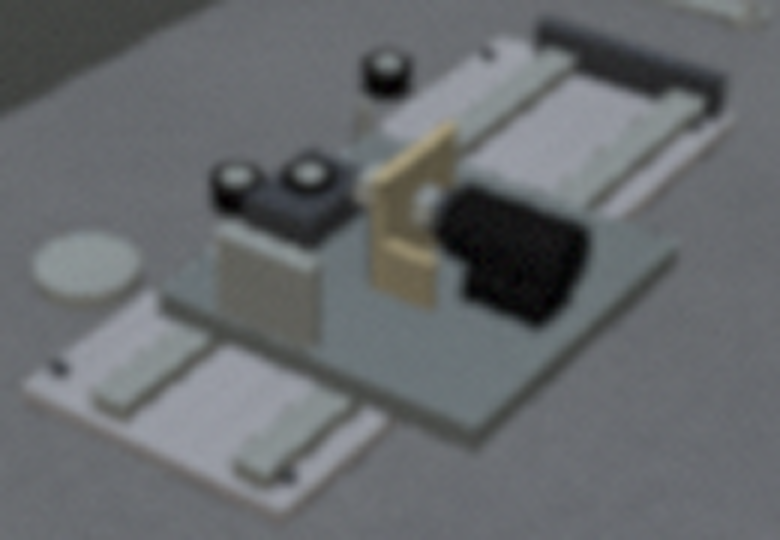

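```bash
cat >> h.py <<'E'
def tri(c1,p1,c2,p2):
    P=[np.diag([1,1,1.])]
    M=lambda c: np.array([[c['fx'],0,c['cx']],[0,c['fy'],c['cy']],[0,0,1]])@np.c_[c['R'],c['t']]
    X=cv2.triangulatePoints(M(c1),M(c2),np.array(p1,float),np.array(p2,float)).ravel(); return X[:3]/X[3]
E
python3 - <<'E'
from h import *
T=dict(np.load('pics/top0.npz'));S=dict(np.load('pics/side0.npz'))
tp=lambda u,v:((u+.5)/5-.5+285,(v+.5)/5-.5+155)
sp=lambda u,v:((u+.5)/6-.5+270,(v+.5)/6-.5+160)
f=dict(holder=((306,210),(310,174),.073),bracket=((315,322),(416,152),.112),head=((311,281),(366,188),.088),pin=((479,128),(368,112),.048),mountb=((612,63),(388,64),.020),blk_top_far=((153,238),(218,235),.095),blk_top_near=((155,335),(320,265),.095),plate_nearleft=((155,497),(475,435),.043),plate_nearright=((475,487),(675,250),.043))
for k,(a,b,z) in f.items():
    a=tp(*a);b=sp(*b); X=tri(T,a,S,b)
    print(k,np.round(X,4),'top@z',np.round(world(T,*a,z)[:2],4),'side@z',np.round(world(S,*b,z)[:2],4),'depth',np.round(world(T,*a),4),np.round(world(S,*b),4))
q=lambda *a,z:world(T,*tp(*a),z)[:2]
for a,b,z in (((22,142),(745,107),.012),((32,405),(757,372),.012),((143,178),(463,165),.043),((155,497),(475,487),.043),((143,178),(155,497),.043),((463,165),(475,487),.043),((301,163),(306,210),.045),((306,210),(319,480),.073)):
    A,B=q(*a,z=z),q(*b,z=z); d=B-A; print(a,A.round(4),B.round(4),np.linalg.norm(d).round(4),'ang',np.degrees(np.arctan2(d[1],d[0])).round(2))
# depth line fits: carrier plate region height mask
h,w=T['range_z'].shape; uu,vv=np.meshgrid(np.arange(w),np.arange(h)); d=T['range_z']
P=np.stack([(uu-T['cx'])/T['fx']*d,(vv-T['cy'])/T['fy']*d,d],-1); W=(P-T['t'])@T['R']
np.save('pics/W.npy',W)
m=(W[...,0]>.3)&(W[...,0]<.75)&(W[...,1]<.2)&(W[...,1]>-.35)&(d>0)
hh,e=np.histogram(W[m][:,2],bins=np.arange(-.01,.12,.005)); print(list(zip(e.round(3),hh)))
E
```

```text
holder [ 0.5485 -0.0532  0.0721] top@z [ 0.5492 -0.0526] side@z [ 0.5464 -0.053 ] depth [ 0.549  -0.0525  0.0753] [ 0.5459 -0.0524  0.0735]
bracket [ 0.4801 -0.0582  0.1107] top@z [ 0.4805 -0.0577] side@z [ 0.4781 -0.0571] depth [ 0.4805 -0.0576  0.1145] [ 0.4815 -0.0616  0.1086]
head [ 0.5069 -0.0555  0.079 ] top@z [ 0.5055 -0.0559] side@z [ 0.4996 -0.0432] depth [ 0.5055 -0.0559  0.0886] [ 0.5054 -0.0503  0.0822]
pin [ 0.6025 -0.1627  0.0406] top@z [ 0.6045 -0.1597] side@z [ 0.5904 -0.1564] depth [ 0.6078 -0.1636  0.0142] [ 0.5976 -0.1653  0.0412]
mountb [ 0.65   -0.2469  0.0191] top@z [ 0.6507 -0.2461] side@z [ 0.6478 -0.2466] depth [ 0.6502 -0.2454  0.0238] [ 0.6446 -0.2426  0.0229]
blk_top_far [0.5288 0.0398 0.0883] top@z [0.5285 0.0398] side@z [0.5217 0.0471] depth [0.5285 0.0398 0.0962] [0.527  0.0414 0.0898]
blk_top_near [0.4688 0.0356 0.0941] top@z [0.4705 0.037 ] side@z [0.4653 0.0345] depth [0.4707 0.0374 0.0646] [0.4692 0.0299 0.0909]
plate_nearleft [0.3699 0.0343 0.0375] top@z [0.3711 0.0349] side@z [0.3645 0.0388] depth [0.3711 0.0349 0.0429] [0.3687 0.033  0.0373]
plat
[... 842 characters left out ...]
float64(0.015), np.int64(1226)), (np.float64(0.02), np.int64(555)), (np.float64(0.025), np.int64(553)), (np.float64(0.03), np.int64(160)), (np.float64(0.035), np.int64(409)), (np.float64(0.04), np.int64(1606)), (np.float64(0.045), np.int64(1238)), (np.float64(0.05), np.int64(158)), (np.float64(0.055), np.int64(10)), (np.float64(0.06), np.int64(34)), (np.float64(0.065), np.int64(131)), (np.float64(0.07), np.int64(113)), (np.float64(0.075), np.int64(59)), (np.float64(0.08), np.int64(33)), (np.float64(0.085), np.int64(75)), (np.float64(0.09), np.int64(113)), (np.float64(0.095), np.int64(164)), (np.float64(0.1), np.int64(106)), (np.float64(0.105), np.int64(40)), (np.float64(0.11), np.int64(37))]
```

```bash
cat >> h.py <<'E'
from scipy.spatial.transform import Rotation as Ro
def delta(W,yaw=0.072,pos=None,rot=None):
    o=get_obs(); p=np.array(o['position']) if pos is None else pos; R=Ro.from_quat(o['ee_rot'])
    G=Ro.from_matrix(np.array([[np.cos(yaw),np.sin(yaw),0],[np.sin(yaw),-np.cos(yaw),0],[0,0,-1]]))
    print('turn',(R.inv()*G).as_rotvec().round(4))
    for w in W: print(w,'->',R.inv().apply(np.array(w)-p).round(4))
E
python3 - <<'E'
from h import *
delta([(.45,-.35,.242),(.50,-.1,.242),(.4953,.0887,.242),(.4953,.0887,.066)])
E
```

```text
turn [-1.300e-03  2.000e-04  2.488e-01]
(0.45, -0.35, 0.242) -> [ 3.167e-01 -1.506e-01 -2.000e-04]
(0.5, -0.1, 0.242) -> [ 4.429e-01 -3.721e-01  1.000e-04]
(0.4953, 0.0887, 0.242) -> [ 4.980e-01 -5.527e-01  3.000e-04]
(0.4953, 0.0887, 0.066) -> [ 0.498  -0.5524  0.1763]
```

The rows are not in the units I measure in: shifts go in shares of 0.75 m and turns go in shares of 4 rad. I convert before sending: -0.475 m is -0.6333, 0.455 m is 0.6067, 0.2488 rad is 0.0622.

>>> move_arm:
  plan:
    - {"delta_pos":[0.0667,-0.0333,0],"turn":[0,0,0.0125],"fingers":1}
    - {"delta_pos":[0.1413,-0.0667,0],"turn":[0,0,0.0375],"fingers":1}
    - {"delta_pos":[0.2133,-0.1,0],"turn":[0,0,0.0622],"fingers":1}
    - {"delta_pos":[0.2827,-0.1333,0],"turn":[0,0,0.0622],"fingers":1}
    - {"delta_pos":[0.352,-0.1667,0],"turn":[0,0,0.0622],"fingers":1}
    - {"delta_pos":[0.4227,-0.2013,0],"turn":[0,0,0.0622],"fingers":1}
    - {"delta_pos":[0.46,-0.2667,0],"turn":[0,0,0.0622],"fingers":1}
    - {"delta_pos":[0.5,-0.3333,0],"turn":[0,0,0.0622],"fingers":1}
    - {"delta_pos":[0.54,-0.4067,0],"turn":[0,0,0.0622],"fingers":1}
    - {"delta_pos":[0.58,-0.48,0],"turn":[0,0,0.0622],"fingers":1}
    - {"delta_pos":[0.6067,-0.5533,0],"turn":[0,0,0.0622],"fingers":1}
    - {"delta_pos":[0.6333,-0.6333,0],"turn":[0,0,0.0622],"fingers":1}

```text
clock: 1.6
position: [0.4978, 0.0084, 0.2421]
ee_rot: [0.999, 0.036, -0.0, 0.0]
ft_force: [1.2, -0.8, 0.4]
grip_width: 0.001
grasp_force: 0.0
```

Run:
```python
from h import *
o=get_obs(); print(o['clock'],o['joint_pos'],o['grip_width'])
delta([(.4953,.0887,.242),(.4953,.0887,.066)])
```

```text
1.6 [ 0.4113251   0.08705404 -0.54431227  1.76468035  0.04696409  1.30281315
 -1.64300661] 0.001141076894320207
turn [ 0.0003  0.0001 -0.0005]
(0.4953, 0.0887, 0.242) -> [ 0.0033 -0.0803  0.0001]
(0.4953, 0.0887, 0.066) -> [ 0.0033 -0.0803  0.1761]
```

To row units: 0.176 m is 0.2347, 0.0033 m is 0.0044.

>>> move_arm:
  plan:
    - {"delta_pos":[0.0044,-0.0667,0],"turn":[0,0,0],"fingers":1}
    - {"delta_pos":[0.0044,-0.1067,0.04],"turn":[0,0,0],"fingers":1}
    - {"delta_pos":[0.0044,-0.1067,0.1067],"turn":[0,0,0],"fingers":1}
    - {"delta_pos":[0.0044,-0.1067,0.1733],"turn":[0,0,0],"fingers":1}
    - {"delta_pos":[0.0044,-0.1067,0.22],"turn":[0,0,0],"fingers":1}
    - {"delta_pos":[0.0044,-0.1067,0.2347],"turn":[0,0,0],"fingers":1}
    - {"delta_pos":[0.0044,-0.1067,0.2347],"turn":[0,0,0],"fingers":1}

```text
clock: 2.48
position: [0.4956, 0.0868, 0.0665]
ee_rot: [0.999, 0.036, -0.0, -0.0]
ft_force: [0.2, 0.3, 0.7]
grip_width: 0.001
grasp_force: 0.0
```

Run:
```python
from h import *
o=get_obs(); print(o['position'],o['ft_force'])
T=snap('top','top1')
a=T['color'][150:260,285:445,::-1]; cv2.imwrite('pics/top1c.png',cv2.resize(a,None,fx=5,fy=5,interpolation=cv2.INTER_CUBIC))
```

```text
[0.49564126 0.08676688 0.06647396] [0.1945981  0.27960622 0.71866478]
```

View pics/top1c.png

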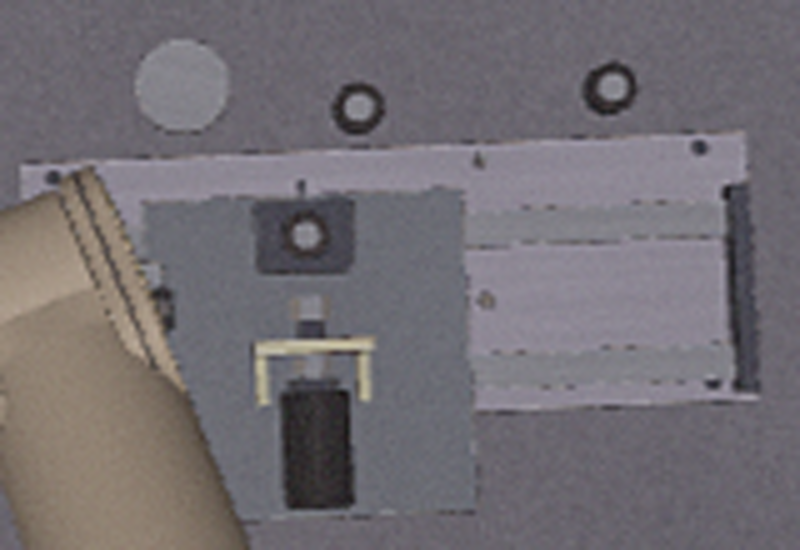

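>>> move_arm:
  plan:
    - {"delta_pos":[0,0.016,0],"turn":[0,0,0],"fingers":1}
    - {"delta_pos":[0,0.0293,0],"turn":[0,0,0],"fingers":1}
    - {"delta_pos":[0,0.0387,0],"turn":[0,0,0],"fingers":1}
    - {"delta_pos":[0,0.048,0],"turn":[0,0,0],"fingers":1}
    - {"delta_pos":[0,0.0587,0],"turn":[0,0,0],"fingers":1}
    - {"delta_pos":[0,0.072,0],"turn":[0,0,0],"fingers":1}
    - {"delta_pos":[0,0.0853,0],"turn":[0,0,0],"fingers":1}
    - {"delta_pos":[0,0.0987,0],"turn":[0,0,0],"fingers":1}
    - {"delta_pos":[0,0.112,0],"turn":[0,0,0],"fingers":1}
    - {"delta_pos":[0,0.124,0],"turn":[0,0,0],"fingers":1}
    - {"delta_pos":[0,0.1333,0],"turn":[0,0,0],"fingers":1}
    - {"delta_pos":[0,0.14,0],"turn":[0,0,0],"fingers":1}

```text
clock: 4.03
position: [0.5037, -0.0185, 0.0667]
ee_rot: [0.999, 0.036, 0.0, 0.0]
ft_force: [-0.2, 1.7, 5.3]
grip_width: -0.001
grasp_force: 3.0
```

Run:
```python
from h import *
T=snap('top','top2');S=snap('side','side2')
A=T['color'][150:260,285:445,::-1];B=S['color'][155:235,290:400,::-1]
A=cv2.resize(A[10:80],(560,245),interpolation=cv2.INTER_CUBIC);B=cv2.resize(B,(480,349),interpolation=cv2.INTER_CUBIC)
# 1 picture: top crop x285..445,y160..230 (3.5x) above side crop
I=np.zeros((245+349,560,3),np.uint8);I[:245]=A;I[245:,:480]=B;cv2.imwrite('pics/m2.png',I)
```

```text
(no output)
```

View pics/m2.png

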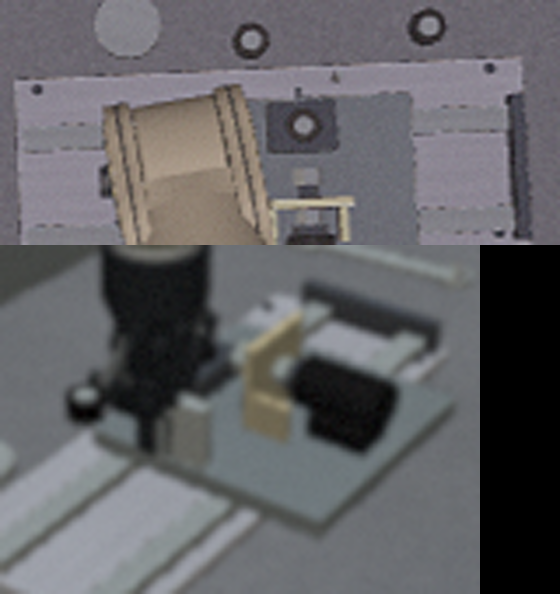

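>>> move_arm:
  plan:
    - {"delta_pos":[0,0.004,0],"turn":[0,0,0],"fingers":1}
    - {"delta_pos":[0,0.008,0],"turn":[0,0,0],"fingers":1}
    - {"delta_pos":[0,0.012,0],"turn":[0,0,0],"fingers":1}
    - {"delta_pos":[0,0.016,0],"turn":[0,0,0],"fingers":1}
    - {"delta_pos":[0,0.02,0],"turn":[0,0,0],"fingers":1}
    - {"delta_pos":[0,0.024,0],"turn":[0,0,0],"fingers":1}
    - {"delta_pos":[0,0.0267,0],"turn":[0,0,0],"fingers":1}
    - {"delta_pos":[0,0.0293,0],"turn":[0,0,0],"fingers":1}

```text
clock: 5.12
position: [0.5052, -0.0403, 0.0667]
ee_rot: [0.999, 0.036, 0.0, 0.0]
ft_force: [1.0, 1.2, 4.4]
grip_width: 0.0
grasp_force: 2.7
```

To row units: 0.003 m is 0.004, 0.002 m is 0.0027.

>>> move_arm:
  plan:
    - {"delta_pos":[0,0.0027,0],"turn":[0,0,0],"fingers":1}
    - {"delta_pos":[0,0.004,0],"turn":[0,0,0],"fingers":1}

```text
clock: 5.38
position: [0.5055, -0.0432, 0.0667]
ee_rot: [0.999, 0.036, 0.001, 0.0]
ft_force: [-0.3, 3.2, 4.3]
grip_width: -0.001
grasp_force: 3.3
```

To row units: 0.002 m is 0.0027, 0.0015 m is 0.002.

>>> move_arm:
  plan:
    - {"delta_pos":[0,0.002,0],"turn":[0,0,0],"fingers":1}
    - {"delta_pos":[0,0.0027,0],"turn":[0,0,0],"fingers":1}

```text
clock: 5.62
position: [0.5055, -0.0437, 0.0667]
ee_rot: [0.999, 0.037, 0.0, -0.001]
ft_force: [-1.2, 7.4, 7.0]
grip_width: 0.003
grasp_force: 4.7
```

To row units: 0.003 m is 0.004, 0.0015 m is 0.002.

>>> move_arm:
  plan:
    - {"delta_pos":[0,0.002,0],"turn":[0,0,0],"fingers":1}
    - {"delta_pos":[0,0.004,0],"turn":[0,0,0],"fingers":1}

```text
clock: 5.88
position: [0.5055, -0.0445, 0.0667]
ee_rot: [0.999, 0.038, 0.0, -0.002]
ft_force: [-2.1, 17.4, 8.6]
grip_width: 0.004
grasp_force: 7.8
```

To row units: 0.002 m is 0.0027, 0.001 m is 0.0013.

>>> move_arm:
  plan:
    - {"delta_pos":[0,0.0013,0],"turn":[0,0,0],"fingers":1}
    - {"delta_pos":[0,0.0027,0],"turn":[0,0,0],"fingers":1}

```text
clock: 6.12
position: [0.5055, -0.0448, 0.0667]
ee_rot: [0.999, 0.038, 0.0, -0.003]
ft_force: [-4.2, 22.3, 8.9]
grip_width: -0.001
grasp_force: 9.5
```

To row units: 0.002 m is 0.0027, 0.001 m is 0.0013.

>>> move_arm:
  plan:
    - {"delta_pos":[0,0.0013,0],"turn":[0,0,0],"fingers":1}
    - {"delta_pos":[0,0.0027,0],"turn":[0,0,0],"fingers":1}

```text
clock: 6.38
position: [0.5056, -0.0455, 0.0667]
ee_rot: [0.999, 0.039, -0.0, -0.003]
ft_force: [-5.1, 27.6, 10.7]
grip_width: -0.002
grasp_force: 11.0
```

Run:
```python
from h import *
T=snap('top','top3');S=snap('side','side3')
A=T['color'][150:260,325:435,::-1];B=S['color'][145:235,290:400,::-1]
A=cv2.resize(A[10:70],(660,360)[:2] and (550,300),interpolation=cv2.INTER_CUBIC);B=cv2.resize(B,(366,300),interpolation=cv2.INTER_CUBIC)
I=np.zeros((600,550,3),np.uint8);I[:300]=A;I[300:,:366]=B;cv2.imwrite('pics/m3.png',I)
o=get_obs();print(o['tau'],o['joint_pos'],o['position'],o['ft_force'],o['torque'])
```

```text
[ 12.36154765 -47.10860252   8.76474112 -31.95619941   6.1170499
  -0.36588899   0.07388458] [ 0.46849724  0.30279274 -0.52154967  1.93261586  0.17540609  0.9518715
 -1.62855182] [ 0.5055886  -0.04544767  0.06673572] [-4.96572964 24.70747151  9.5878866 ] [ 4.45953206  0.78830772 -0.02980865]
```

View pics/m3.png

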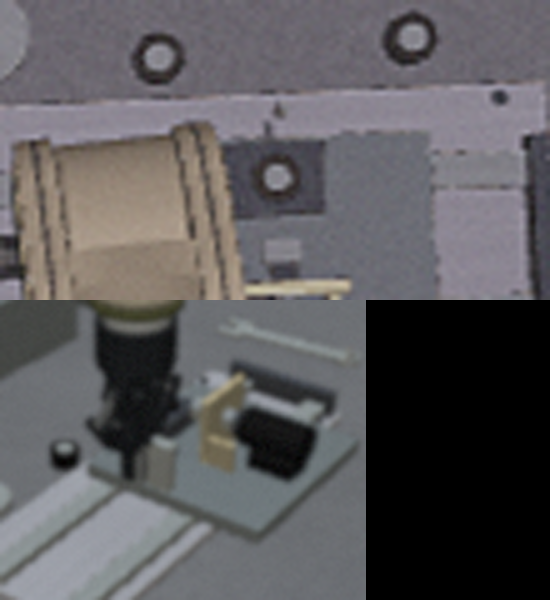

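Run:
```python
from h import *
S=dict(np.load('pics/side3.npz'))
B=S['color'][145:215,300:390,::-1]
cv2.imwrite('pics/s3z.png',np.clip(cv2.resize(B,None,fx=8,fy=8,interpolation=cv2.INTER_CUBIC).astype(float)*1.8,0,255).astype(np.uint8))
g=lambda c:cv2.cvtColor(c['color'],cv2.COLOR_RGB2GRAY)
T0=dict(np.load('pics/top0.npz'));t=g(T0)[185:210,332:360]
for n in('top0','top1','top2','top3'):
    r=cv2.matchTemplate(cv2.resize(g(dict(np.load(f'pics/{n}.npz')))[150:260,285:445],None,fx=8,fy=8,interpolation=cv2.INTER_CUBIC),cv2.resize(t[:, 8:],None,fx=8,fy=8,interpolation=cv2.INTER_CUBIC),cv2.TM_CCOEFF_NORMED)
    _,s,_,l=cv2.minMaxLoc(r); c=np.array(l)/8; P=world(T0,285+c[0]+6,150+c[1]+12,.073); print(n,s,c,P)
    # pin & pointer
```

```text
top0 0.9998419284820557 [55. 35.] [ 0.54798291 -0.05320363  0.073     ]
top1 0.9930605292320251 [55. 35.] [ 0.54798291 -0.05320363  0.073     ]
top2 0.9624596238136292 [80.375 33.875] [ 0.55349527 -0.13034968  0.073     ]
top3 0.9437131881713867 [89.    33.375] [ 0.55572741 -0.15656038  0.073     ]
```

View pics/s3z.png

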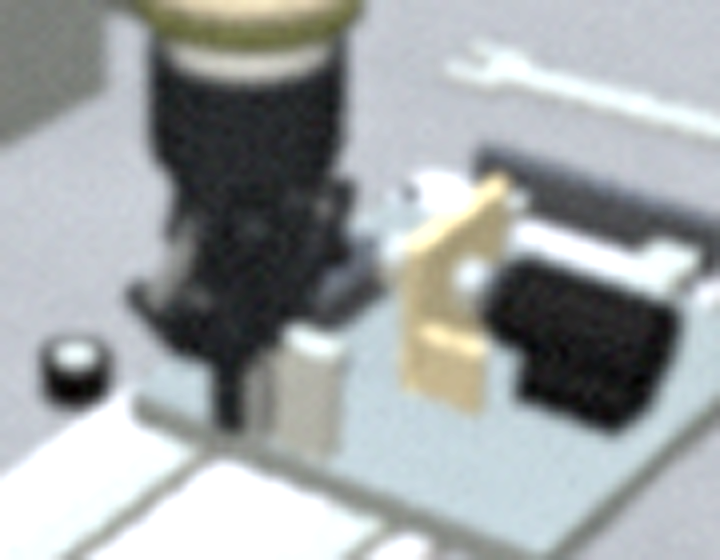

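To row units: -0.017 m is -0.0227, -0.012 m is -0.016.

>>> move_arm:
  plan:
    - {"delta_pos":[0,-0.0093,0],"turn":[0,0,0],"fingers":1}
    - {"delta_pos":[0,-0.0227,0],"turn":[0,0,0],"fingers":1}
    - {"delta_pos":[0,-0.0227,-0.016],"turn":[0,0,0],"fingers":1}
    - {"delta_pos":[0,-0.0227,-0.016],"turn":[0,0,0],"fingers":1}

```text
clock: 6.98
position: [0.5051, -0.0356, 0.0794]
ee_rot: [0.999, 0.036, 0.001, 0.0]
ft_force: [-0.4, -0.3, -0.3]
grip_width: -0.001
grasp_force: 0.0
```

```bash
cat >> h.py <<'E'
def track(n):
    g=lambda c:cv2.cvtColor(c['color'],cv2.COLOR_RGB2GRAY)
    T0=dict(np.load('pics/top0.npz'));t=g(T0)[185:210,340:360]; T=snap('top',n)
    r=cv2.matchTemplate(cv2.resize(g(T)[150:260,285:445],None,fx=8,fy=8,interpolation=cv2.INTER_CUBIC),cv2.resize(t,None,fx=8,fy=8,interpolation=cv2.INTER_CUBIC),cv2.TM_CCOEFF_NORMED)
    _,s,_,l=cv2.minMaxLoc(r); c=np.array(l)/8; P=world(T0,285+c[0]+6,150+c[1]+12,.073)
    o=get_obs(); print(n,round(s,3),P,'moved',(P[1]+.0532)/.9974,'tcp',o['position'].round(4),o['ft_force'].round(1),o['torque'].round(2)); return T
E
python3 -c "
from h import *
track('top4')"
```

```text
top4 0.941 [ 0.55530511 -0.15504683  0.073     ] moved -0.1021123265398201 tcp [ 0.5047 -0.0357  0.0789] [ 0.  -0.1 -0.1] [-0.01  0.03  0.02]
```

To row units: 0.011 m is 0.0147, 0.009 m is 0.012.

>>> move_arm:
  plan:
    - {"delta_pos":[0,0.004,0],"turn":[0,0,0],"fingers":1}
    - {"delta_pos":[0,0.008,0],"turn":[0,0,0],"fingers":1}
    - {"delta_pos":[0,0.012,0],"turn":[0,0,0],"fingers":1}
    - {"delta_pos":[0,0.0147,0],"turn":[0,0,0],"fingers":1}

```text
clock: 7.52
position: [0.5051, -0.046, 0.0782]
ee_rot: [0.999, 0.036, -0.0, -0.0]
ft_force: [-0.2, 4.0, 0.6]
grip_width: 0.002
grasp_force: 2.2
```

To row units: 0.002 m is 0.0027, 0.001 m is 0.0013.

>>> move_arm:
  plan:
    - {"delta_pos":[0,0.0013,0],"turn":[0,0,0],"fingers":1}
    - {"delta_pos":[0,0.0027,0],"turn":[0,0,0],"fingers":1}

```text
clock: 7.78
position: [0.5051, -0.0464, 0.0782]
ee_rot: [0.999, 0.037, -0.0, -0.001]
ft_force: [-2.1, 8.2, 1.1]
grip_width: -0.001
grasp_force: 4.2
```

```bash
python3 -c "
from h import *
track('top5')"
```

```text
top5 0.942 [ 0.55530511 -0.15504683  0.073     ] moved -0.1021123265398201 tcp [ 0.5051 -0.0464  0.0782] [-1.8  6.7  1.2] [ 1.23  0.22 -0.06]
```

To row units: 0.003 m is 0.004, 0.0015 m is 0.002.

>>> move_arm:
  plan:
    - {"delta_pos":[0,0.002,0],"turn":[0,0,0],"fingers":1}
    - {"delta_pos":[0,0.004,0],"turn":[0,0,0],"fingers":1}

```text
clock: 8.07
position: [0.5052, -0.0471, 0.0782]
ee_rot: [0.999, 0.038, -0.0, -0.002]
ft_force: [-3.5, 17.2, 2.2]
grip_width: -0.003
grasp_force: 8.9
```

To row units: 0.002 m is 0.0027, 0.001 m is 0.0013.

>>> move_arm:
  plan:
    - {"delta_pos":[0,0.0013,0],"turn":[0,0,0],"fingers":1}
    - {"delta_pos":[0,0.0027,0],"turn":[0,0,0],"fingers":1}

```text
clock: 8.32
position: [0.5052, -0.0474, 0.0782]
ee_rot: [0.999, 0.038, -0.001, -0.003]
ft_force: [-3.8, 21.9, 3.8]
grip_width: -0.001
grasp_force: 11.4
```

```bash
python3 -c "
from h import *
track('top6')"
```

```text
top6 0.938 [ 0.55570692 -0.15579978  0.073     ] moved -0.10286723877610993 tcp [ 0.5052 -0.0473  0.0782] [-4.5 19.8  4. ] [ 4.04  0.89 -0.04]
```

>>> move_arm:
  plan:
    - {"delta_pos":[0,0,0],"turn":[0,0,0],"fingers":1}
    - {"delta_pos":[0,0,0],"turn":[0,0,0],"fingers":1}
    - {"delta_pos":[0,0,0],"turn":[0,0,0],"fingers":1}

```text
clock: 8.75
position: [0.5052, -0.0473, 0.0782]
ee_rot: [0.999, 0.038, -0.001, -0.003]
ft_force: [-4.3, 20.6, 4.0]
grip_width: -0.002
grasp_force: 10.4
```

```bash
python3 -c "
from h import *
track('top7')"
```

```text
top7 0.937 [ 0.55570692 -0.15579978  0.073     ] moved -0.10286723877610993 tcp [ 0.5052 -0.0473  0.0782] [-4.2 20.3  4.3] [ 3.98  0.89 -0.01]
```

To row units: 0.002 m is 0.0027, 0.001 m is 0.0013.

>>> move_arm:
  plan:
    - {"delta_pos":[0,0.0013,0],"turn":[0,0,0],"fingers":1}
    - {"delta_pos":[0,0.0027,0],"turn":[0,0,0],"fingers":1}

```text
clock: 9.05
position: [0.5052, -0.0477, 0.0783]
ee_rot: [0.999, 0.039, -0.001, -0.004]
ft_force: [-6.3, 26.0, 5.6]
grip_width: -0.003
grasp_force: 13.2
```

To row units: 0.0015 m is 0.002.

>>> move_arm:
  plan:
    - {"delta_pos":[0,0.002,0],"turn":[0,0,0],"fingers":1}
    - {"delta_pos":[0,0.002,0],"turn":[0,0,0],"fingers":1}

```text
clock: 9.3
position: [0.5053, -0.05, 0.0782]
ee_rot: [0.999, 0.039, -0.001, -0.003]
ft_force: [-4.0, 14.1, 3.5]
grip_width: -0.002
grasp_force: 7.1
```

```bash
python3 -c "
from h import *
track('top8')"
```

```text
top8 0.935 [ 0.55578887 -0.15884215  0.073     ] moved -0.1059175335430926 tcp [ 0.5055 -0.0516  0.0782] [-2.8  8.8  1.5] [1.77 0.47 0.01]
```

>>> move_arm:
  plan:
    - {"delta_pos":[0,0,0],"turn":[0,0,0],"fingers":1}
    - {"delta_pos":[0,0,0],"turn":[0,0,0],"fingers":1}

```text
clock: 9.6
position: [0.5058, -0.0563, 0.0782]
ee_rot: [0.999, 0.036, -0.0, 0.0]
ft_force: [-0.7, 0.3, -0.5]
grip_width: -0.001
grasp_force: 0.4
```

```bash
python3 -c "
from h import *
track('top9')"
```

```text
top9 0.936 [ 0.55634432 -0.16529947  0.073     ] moved -0.11239169075054155 tcp [ 0.5059 -0.0567  0.0783] [-1.4  0.4  0.8] [ 0.01  0.02 -0.01]
```

To row units: -0.09 m is -0.12, -0.03 m is -0.04.

>>> move_arm:
  plan:
    - {"delta_pos":[0,-0.02,0],"turn":[0,0,0],"fingers":1}
    - {"delta_pos":[0,-0.04,-0.0267],"turn":[0,0,0],"fingers":0.4}
    - {"delta_pos":[0,-0.04,-0.0933],"turn":[0,0,0],"fingers":0.4}
    - {"delta_pos":[0,-0.04,-0.12],"turn":[0,0,0],"fingers":0.4}

```text
clock: 10.15
position: [0.5049, -0.0255, 0.1711]
ee_rot: [0.999, 0.036, 0.002, 0.0]
ft_force: [-0.1, -0.2, 0.6]
grip_width: 0.6
grasp_force: 0.0
```

Run:
```python
from h import *
T=track('top10'); S=snap('side','side10')
A=cv2.resize(T['color'][150:225,340:440,::-1],(800,600)[:1]+(600,),interpolation=cv2.INTER_CUBIC) # 8x, origin (340,150)
cv2.imwrite('pics/t10c.png',A)
```

```text
top10 0.948 [ 0.55639553 -0.16720087  0.073     ] moved -0.11429804139242651 tcp [ 0.5056 -0.0257  0.1727] [1.3 0.2 2.4] [ 0.05 -0.09  0.05]
```

View pics/t10c.png

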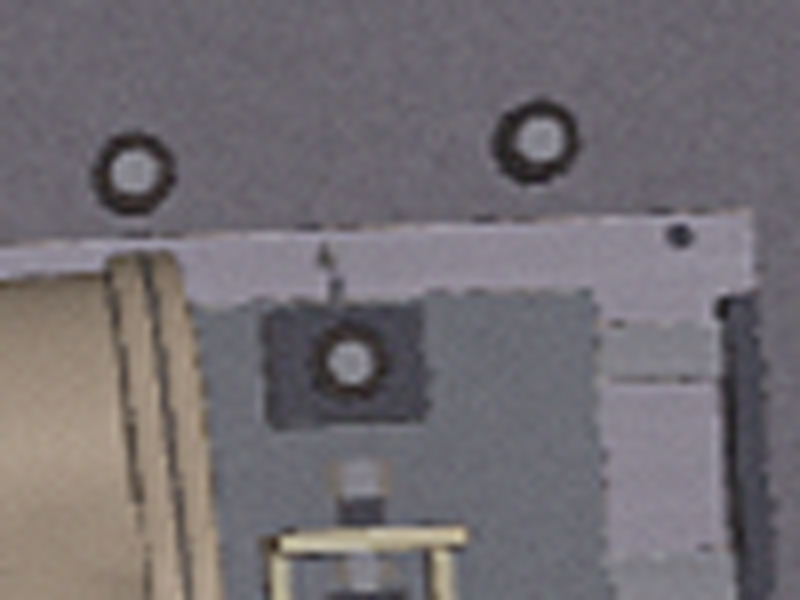

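Run:
```python
from h import *
T=dict(np.load('pics/top10.npz'));S=dict(np.load('pics/side10.npz'))
tp=lambda u,v:((u+.5)/8-.5+340,(v+.5)/8-.5+150)
ex=np.array([.9974,.0715])
for n,p,z,dx in(('disc',(350,362),.073,.043),('head',(360,484),.0915,-.002),('brk',(368,541),.112,-.025)):
    w=world(T,*tp(*p),z)[:2]; print(n,w.round(4),'bolt',(w-dx*ex).round(4))
o=get_obs();print(o['position'],o['ft_force'])
B=np.array([.5139,-.1699]); print(proj(S,[*B,.08]))
delta([(*B,.18),(*B,.125),(*B,.070)])
```

```text
disc [ 0.5577 -0.1666] bolt [ 0.5148 -0.1697]
head [ 0.5107 -0.169 ] bolt [ 0.5127 -0.1689]
brk [ 0.489  -0.1699] bolt [ 0.5139 -0.1681]
[ 0.50516295 -0.02587477  0.17076583] [-0.93981133 -0.47896575 -0.0730992 ]
(np.float64(351.2008251705623), np.float64(175.9497955325542))
turn [ 0.0013 -0.0044  0.0003]
(np.float64(0.5139), np.float64(-0.1699), 0.18) -> [-0.0016  0.1443 -0.009 ]
(np.float64(0.5139), np.float64(-0.1699), 0.125) -> [-0.0019  0.1442  0.046 ]
(np.float64(0.5139), np.float64(-0.1699), 0.07) -> [-0.0021  0.1441  0.101 ]
```

To row units: 0.1435 m is 0.1913, -0.0018 m is -0.0024.

>>> move_arm:
  plan:
    - {"delta_pos":[0,0.0533,-0.0133],"turn":[0,0,0],"fingers":0.4}
    - {"delta_pos":[-0.0013,0.12,-0.0133],"turn":[0,0,0],"fingers":0.4}
    - {"delta_pos":[-0.0024,0.1733,-0.0133],"turn":[0,0,0],"fingers":0.4}
    - {"delta_pos":[-0.0024,0.1913,-0.0133],"turn":[0,0,0],"fingers":0.4}
    - {"delta_pos":[-0.0024,0.1913,-0.0133],"turn":[0,0,0],"fingers":0.4}
    - {"delta_pos":[-0.0024,0.1913,-0.0133],"turn":[0,0,0],"fingers":0.4}

```text
clock: 11.0
position: [0.5125, -0.1678, 0.178]
ee_rot: [0.999, 0.037, -0.0, -0.0]
ft_force: [1.0, 0.7, 0.1]
grip_width: 0.601
grasp_force: 0.0
```

Run:
```python
from h import *
S=snap('side','side11'); o=get_obs();print(o['position'],o['ft_force'])
B=[.5139,-.1690]
delta([(*B,.13),(*B,.070)])
cv2.imwrite('pics/s11.png',np.clip(cv2.resize(S['color'][125:215,305:405,::-1],None,fx=6.5,fy=6.5,interpolation=cv2.INTER_CUBIC).astype(float)*1.7,0,255).astype(np.uint8))
```

```text
[ 0.5125005  -0.16788369  0.17818166] [-0.16897246 -0.5972364   0.68245343]
turn [-0.0004  0.0001  0.0024]
(0.5139, -0.169, 0.13) -> [0.0013 0.0012 0.0482]
(0.5139, -0.169, 0.07) -> [0.0013 0.0013 0.1082]
```

View pics/s11.png

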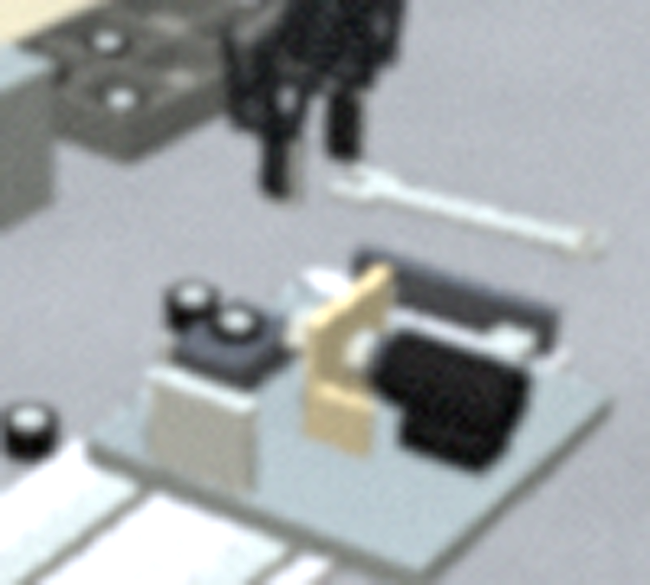

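To row units: 0.07 m is 0.0933, 0.0013 m is 0.0017, 0.0024 rad is 0.0006.

>>> move_arm:
  plan:
    - {"delta_pos":[0.0017,0.0016,0.0267],"turn":[0,0,0.0006],"fingers":0.4}
    - {"delta_pos":[0.0017,0.0016,0.0533],"turn":[0,0,0.0006],"fingers":0.4}
    - {"delta_pos":[0.0017,0.0016,0.0733],"turn":[0,0,0.0006],"fingers":0.4}
    - {"delta_pos":[0.0017,0.0016,0.0933],"turn":[0,0,0.0006],"fingers":0.4}

```text
clock: 11.55
position: [0.5139, -0.1703, 0.1078]
ee_rot: [0.999, 0.035, 0.0, 0.0]
ft_force: [0.0, -0.6, 0.1]
grip_width: 0.598
grasp_force: 0.0
```

To row units: 0.038 m is 0.0507, 0.036 m is 0.048.

>>> move_arm:
  plan:
    - {"delta_pos":[0,0,0.016],"turn":[0,0,0],"fingers":0.4}
    - {"delta_pos":[0,0,0.032],"turn":[0,0,0],"fingers":0.4}
    - {"delta_pos":[0,0,0.048],"turn":[0,0,0],"fingers":0.4}
    - {"delta_pos":[0,0,0.0507],"turn":[0,0,0],"fingers":0.4}
    - {"delta_pos":[0,0,0.0507],"turn":[0,0,0],"fingers":0.4}

```text
clock: 12.18
position: [0.5138, -0.1709, 0.0704]
ee_rot: [0.999, 0.035, 0.0, 0.0]
ft_force: [0.3, 0.6, 0.9]
grip_width: 0.598
grasp_force: 0.0
```

Run:
```python
from h import *
o=get_obs();print(o['position'],o['ft_force'],o['torque'],o['joint_pos'])
delta([(.5139,-.169,.070)])
```

```text
[ 0.51383929 -0.17090703  0.07040586] [0.30839195 0.61206056 0.90277356] [0.00269035 0.02434014 0.0200292 ] [ 0.60441602  0.3501678  -0.4264079   1.84936532  0.17194792  0.97792716
 -1.39687216]
turn [ 0.0001 -0.0002 -0.0025]
(0.5139, -0.169, 0.07) -> [ 0.0002 -0.0019  0.0004]
```

To row units: -0.0015 m is -0.002.

>>> move_arm:
  force: 20
  plan:
    - {"delta_pos":[0,-0.002,0],"turn":[0,0,0],"fingers":0.4}
    - {"delta_pos":[0,-0.002,0],"turn":[0,0,0],"fingers":0.65}
    - {"delta_pos":[0,-0.002,0],"turn":[0,0,0],"fingers":1}
    - {"delta_pos":[0,-0.002,0],"turn":[0,0,0],"fingers":1}
    - {"delta_pos":[0,-0.002,0],"turn":[0,0,0],"fingers":1}

```text
clock: 12.8
position: [0.5139, -0.1709, 0.0709]
ee_rot: [0.999, 0.034, 0.001, 0.001]
ft_force: [0.4, -5.6, 1.5]
grip_width: 0.282
grasp_force: 19.5
```

Run:
```python
from h import *
T=track('top12'); o=get_obs();print(o['position'],o['ft_force'],o['torque'],o['grip_width']*85,o['grasp_force'])
```

```text
top12 0.589 [0.40612808 0.0418564  0.073     ] moved 0.09530419249138129 tcp [ 0.514  -0.1709  0.0709] [ 0.7 -5.7  1.5] [-0.93 -0.06 -0.  ]
[ 0.51396525 -0.17090952  0.07091471] [ 0.67842638 -5.73659298  1.48109205] [-0.93196739 -0.06058146 -0.00143574] 23.565641477424023 19.480423294007778
```

To row units: 0.0015 m is 0.002.

>>> move_arm:
  force: 80
  plan:
    - {"delta_pos":[0,0.002,0],"turn":[0,0,0],"fingers":1}
    - {"delta_pos":[0,0.002,0],"turn":[0,0,0],"fingers":1}
    - {"delta_pos":[0,0.002,0],"turn":[0,0,0],"fingers":1}
    - {"delta_pos":[0,0.002,0],"turn":[0,0,0],"fingers":1}

```text
clock: 13.35
position: [0.514, -0.1713, 0.0711]
ee_rot: [0.999, 0.035, 0.0, 0.0]
ft_force: [-1.8, -1.6, 6.3]
grip_width: 0.252
grasp_force: 77.9
```

Run:
```python
from h import *
o=get_obs();print(o['position'],o['ft_force'],o['torque'],o['grip_width']*85,o['grasp_force'],o['joint_velocities'].round(4))
```

```text
[ 0.51398779 -0.17126924  0.07112367] [-1.76610597 -1.55325174  6.31197496] [-0.19429024  0.38035964  0.04815806] 21.44968290487256 77.86180101335049 [ 0.0006 -0.0009  0.0004  0.0009 -0.0009 -0.0004  0.0004]
```

To row units: -0.001 m is -0.0013, 0.0004 m is 0.0005.

>>> move_arm:
  plan:
    - {"delta_pos":[0,0.0005,-0.0013],"turn":[0,0,0],"fingers":1}
    - {"delta_pos":[0,0.0005,-0.0013],"turn":[0,0,0],"fingers":1}
    - {"delta_pos":[0,0.0005,-0.0013],"turn":[0,0,0],"fingers":1}
    - {"delta_pos":[0,0.0005,-0.0013],"turn":[0,0,0],"fingers":1}
    - {"delta_pos":[0,0.0005,-0.0013],"turn":[0,0,0],"fingers":1}
    - {"delta_pos":[0,0.0005,-0.0013],"turn":[0,0,0],"fingers":1}
    - {"delta_pos":[0,0.0005,-0.0013],"turn":[0,0,0],"fingers":1}
    - {"delta_pos":[0,0.0005,-0.0013],"turn":[0,0,0],"fingers":1}

```text
clock: 14.35
position: [0.5139, -0.1712, 0.0713]
ee_rot: [0.999, 0.035, 0.0, 0.0]
ft_force: [5.1, -1.5, -5.7]
grip_width: 0.255
grasp_force: 78.6
```

>>> move_arm:
  plan:
    - {"delta_pos":[0,0,0],"turn":[0,0,0],"fingers":1}
    - {"delta_pos":[0,0,0],"turn":[0,0,0],"fingers":1}
    - {"delta_pos":[0,0,0],"turn":[0,0,0],"fingers":1}
    - {"delta_pos":[0,0,0],"turn":[0,0,0],"fingers":1}
    - {"delta_pos":[0,0,0],"turn":[0,0,0],"fingers":1}
    - {"delta_pos":[0,0,0],"turn":[0,0,0],"fingers":1}
    - {"delta_pos":[0,0,0],"turn":[0,0,0],"fingers":1}
    - {"delta_pos":[0,0,0],"turn":[0,0,0],"fingers":1}
    - {"delta_pos":[0,0,0],"turn":[0,0,0],"fingers":1}
    - {"delta_pos":[0,0,0],"turn":[0,0,0],"fingers":1}
    - {"delta_pos":[0,0,0],"turn":[0,0,0],"fingers":1}
    - {"delta_pos":[0,0,0],"turn":[0,0,0],"fingers":1}

```text
clock: 15.85
position: [0.5139, -0.1712, 0.0713]
ee_rot: [0.999, 0.035, 0.0, 0.0]
ft_force: [5.8, -1.2, -5.0]
grip_width: 0.255
grasp_force: 78.6
```

Run:
```python
from h import *
o=get_obs();print(o['position'],o['ft_force'],o['torque'],o['grip_width']*85,o['grasp_force'])
# carrier & bystanders: compare top view against after-push / start pictures
T=snap('top','top13'); S=snap('side','side13'); S0=dict(np.load('pics/side10.npz')); T0=dict(np.load('pics/top0.npz'))
g=lambda c:cv2.cvtColor(c['color'],cv2.COLOR_RGB2GRAY)
def sh(a,b,u,v,w,h):
    t=cv2.resize(g(a)[v:v+h,u:u+w],None,fx=8,fy=8,interpolation=cv2.INTER_CUBIC);f=cv2.resize(g(b)[v-6:v+h+6,u-6:u+w+6],None,fx=8,fy=8,interpolation=cv2.INTER_CUBIC)
    _,s,_,l=cv2.minMaxLoc(cv2.matchTemplate(f,t,cv2.TM_CCOEFF_NORMED)); return round(s,3),l[0]/8-6,l[1]/8-6
print('motor side',sh(S0,S,358,170,32,30),'block side',sh(S0,S,324,178,24,26))
for n,r in dict(block=(308,154,26,26),ma=(349,164,16,14),mb=(400,160,16,14),span=(460,152,26,64),oil=(476,240,28,22),scr=(180,215,50,56),mug=(126,188,40,40)).items(): print(n,sh(T0,T,*r))
```

```text
[ 0.51387591 -0.1712424   0.07127325] [ 5.78745922 -1.23215876 -5.0189036 ] [-0.24071789 -1.03822919 -0.0152622 ] 21.689500534944695 78.63763600587845
motor side (0.998, 0.0, 0.0) block side (0.996, 0.0, 0.0)
block (0.985, 0.0, 0.0)
ma (0.993, 0.0, 0.0)
mb (0.994, 0.0, 0.0)
span (0.971, 0.0, 0.0)
oil (0.993, 0.0, 0.0)
scr (0.96, 0.0, 0.0)
mug (0.996, 0.0, 0.0)
```

```bash
python3 -c "
from workcell import hand_in
print(hand_in())"
```

```text
the job is handed in; nothing more can be done
None
```

The carrier is clicked into its station and the bolt head is held still on its flats at about 79 N; the head showed no turning over a 1.5 s hold and nothing else on the bench moved, so I handed the job in at about 16 s.

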